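# Clear the bush and check the gap with the gauge blade

## Robot

A 6-joint arm with a two-finger parallel gripper is mounted at the origin on the work surface. World frame = base frame: x ahead of the robot, y to its left, z up, the work surface at z = 0. Lengths are in m, angles in rad, forces in N, time in s.
With the tool pointing down it reaches from about 0.325 to 0.775 m from the base axis. Payload 9.3 kg.
Tool frame: the origin (TCP) lies on the centre line of the jaws, within the pads' length; the fingertips stand tips_ahead ahead of it and the grasp point (between the pads) lies 11 mm behind it (tips_ahead is the distance from the TCP to the fingertips, in m); z points along the fingers, y is the line along which they close (so a half turn about z gives the same grasp; the last joint's range is limited). The gripper opens to 85 mm and grips with 20 to 120 N. Pads are 22 mm wide; open, the fingers measure 114 mm over their backs; the gripper's body (76 mm by 85 mm) begins 54 mm behind the grasp point. The pads swing forward as they close: fully open they stand 13 mm farther back than shut.
Start: joints at [1.071, 0.259, 0.021, 1.334, 0, 1.418], TCP at [0.187, 0.517, 0.239] pointing down, gripper open.
Joint ranges: [-3.04, 3.04], [-0.91, 1.82], [-1.04, 1.36], [-1.92, 1.95], [-1.52, 1.45], [-3.14, 3.14]. Speed limits (rad/s): [2.22, 2.22, 2.79, 3.14, 3.14, 3.14].

## Interface

Orientations are given as [roll, pitch, yaw] about the fixed x, y, z axes, in that order (R = Rz(yaw) Ry(pitch) Rx(roll)).
In Python, from rig import reach, movel, goto_joints, command_gripper, wait, inverse_kinematics, get_obs, read_camera, camera_params, PlanningError, finish_job, search_frame, cut_out, tips_ahead gives the robot as it stands. Calls block until the motion is done:
- reach(position, orientation): joint-space move of the TCP to a pose.
- movel(position, orientation=None, vel=0.15, stop_force=None): straight line of the TCP; orientation=None keeps the orientation; vel is the mean speed in m/s. With stop_force (N) it stops when the force on the tool has changed by that much, and returns True; else False.
- goto_joints(angles): joint-space move.
- command_gripper(opening, strength=None): finger opening in m; strength is the grip in N (None keeps the last); returns when the fingers have stopped.
- wait(seconds).
- inverse_kinematics(position, orientation): joint angles nearest the present ones, or None.
- get_obs(): the state.
- read_camera(name): name is "scene" or "top"; returns the picture (384x512x3 uint8, red, green, blue); there is no depth.
- camera_params(name): a dict with "fovy" (degrees; the focal length in pixels is half the picture's height over the tangent of half this angle, whatever the lens; pixels are square), "cx", "cy" (the principal point, pixels), "cam_to_world" (4x4, takes a point from camera to world coordinates). Camera axes: x right, y up, looking along -z (the intrinsics and any distortion apply to the point x, -y, -z); pixel columns grow to the right and rows downward; lengths in m; the calibration is good to about 2 mm. A picture is of the moment at which its call begins. camera_params takes no time and is no camera call.
A pose or a line that the arm cannot do raises PlanningError and nothing moves.
- finish_job(): hands the job in; it is judged then, once.
Trained networks look in the newest picture that a camera, given by its name, has taken for a name from the list of things; names that differ only in an ending like _2 or _b are one class to them, and where a whole thing is asked for, a point or a joint stands for the part that bears it (a point fixed in the world has none). Each returns a list of dicts, best first, with "confidence" (0 to 1); they miss things now and then, are a little off and sometimes report something else, mostly with a low value. They report only what shows in the picture. A call takes as long as a camera call.
- search_frame(query, camera): "box" ([left, top, right, bottom] in pixels, round what is visible of it).
- cut_out(query, camera): "pixels" (384x512 bool, what is visible of it) and "box" ([left, top, right, bottom] in pixels, round what is visible of it).
The state is a dict: "clock": time; "joint_positions": joint angles; "qvel": joint speeds; "tau": joint torques, N m; "eef_pos": TCP position; "tool_rot": TCP orientation; "force": force on the tool from outside, world axes, zero at the start; "wrist_torque": the same for the moment, N m; "opening": finger opening in m; "grip_force": force on a finger pad.
Only numpy, scipy, OpenCV 4.12 (cv2) and the standard library are available. Lean on these libraries where they do the work, as an engineer would, in place of code of your own. Each camera call takes 0.05 s, during which the arm holds its last target. There are 200 camera calls.

## Task

A finished bush has been left standing on the bed of the gap fixture: put it into the brass tin first. Then slide the gauge's blade, lying flat on the bed, into the gap under the bridge until its shoulders are up against the two cheeks, without forcing it, and leave it there, fully home. Leave the oil bottle, the wrench and the jar where they are.

Things in the scene. Friction and masses are not known exactly. Their poses are not given: they have to be found in the camera images.
- fixture: Gap fixture, fixed to the bench: steel bed 200 (x) by 130 (y) by 30 mm high; on it two aluminium cheeks joined by a bridge, a block at x +20 to +60, y -40 to +40 mm, top 70 mm above the bench (screw heads to 76). Origin: centre of the bed's underside; x points from the free part of the bed (robot's side) into the gap, z up.
- gap_mouth (a point): Centre of the gap's mouth, on the bed's top (30 mm above the bench), in the plane of the cheeks' front faces (20 mm ahead of the fixture's origin). The gap under the bridge is 27 mm wide (y, between the cheeks) and 8 mm high, runs straight through along x, 40 mm long, open at both ends. Axes as the fixture: x points into the gap.
- gauge: Loose gauge, 140 g, flat on the bench, 5 mm thick: dark steel plate (x -25 to +40, y -21 to +21 mm), from it a bright blade 20 mm wide, half-round at its end (x 40 to 95); the plate's two front corners beside the blade are the shoulders. Upright black grip on it, 40 (x) by 12 mm (y), 5 to 41 mm up. Origin: underside, below the grip's middle; x towards the blade's tip, z up.
- gauge_shoulder (a point): Point on the gauge's underside, on its centre line, at the shoulders (40 mm ahead of the gauge's origin).
- gauge_tip (a point): Point on the gauge's underside at the very tip of the blade (95 mm ahead of the gauge's origin).
- bush: The loose steel bush, about 110 g, standing on the bed in front of the gap: a flange 32 mm across and 6 mm high at the foot, above it a round body 24 mm across, 38 mm high in all, dark bore on top. Origin: centre of its underside; z up along its axis.
- bush_mid (a point): Middle of the bush, on its axis, 19 mm above its foot.
- tin: The open brass tin, fixed to the bench, empty: 150 (x) by 110 (y) by 45 mm high outside, walls and floor 3 mm. Origin: centre of its underside, on the bench; z up.
- oil_bottle: Bystander: closed clear oil bottle, 52 mm across, 130 mm high, standing. Origin: centre of its underside.
- wrench: Bystander: steel wrench lying flat on the bench. Origin: its underside, near the middle of its length.
- jar: Bystander: closed glass jar with a steel lid, 52 mm across, 50 mm high. Origin: centre of its underside.

How it is judged:
On the way, in this order (a step that is already met when the one before it is completed fails the run):
1. the bush lies or stands in the brass tin, let go (x of bush_mid in the frame of tin between -0.073 and 0.073 m and y of bush_mid in the frame of tin between -0.053 and 0.053 m and z of bush_mid in the frame of tin between 0 and 0.042 m and contact force between the fingers and bush below 0.5 N and linear speed of bush below 0.05 m/s), for 0.2 s.
2. the blade is in the gap, its shoulders at the cheeks' front faces (x of gauge_shoulder in the frame of gap_mouth between -0.004 and 0.004 m and y of gauge_shoulder in the frame of gap_mouth between -0.008 and 0.008 m and z of gauge_shoulder in the frame of gap_mouth between -0.003 and 0.005 m and x of gauge_tip in the frame of gap_mouth above 0.048 m and angle between the x axis of gauge and the x axis of fixture, either way round below 0.12 rad and angle between gauge's own z axis and vertical below 0.1 rad), for 0.2 s.
At the end, for the whole second after the job is handed in: Bush at rest inside the tin, standing or lying. Gauge at rest, flat on the bed (tilt under 0.1 rad, height within 5 mm), blade in the gap, shoulders within 4 mm of the cheeks' front faces and within 8 mm sideways of the gap's middle, in line within 0.12 rad (all of step 2 and x of bush_mid in the frame of tin between -0.073 and 0.073 m and y of bush_mid in the frame of tin between -0.053 and 0.053 m and z of bush_mid in the frame of tin between 0 and 0.042 m and linear speed of each of bush, gauge below 0.02 m/s); the robot touches nothing.
It fails at once if the gauge is forced against the fixture (more than 60 N) (contact force between gauge and fixture above 60 N).
It fails at once if the oil bottle is moved by more than 20 mm (distance of oil_bottle from where it was at the start of the episode above 0.02 m).
It fails at once if the wrench is moved by more than 20 mm (distance of wrench from where it was at the start of the episode above 0.02 m).
It fails at once if the jar is moved by more than 20 mm (distance of jar from where it was at the start of the episode above 0.02 m).
It also fails if it takes over 62 s, if anything falls off the work surface, if the arm or the gripper's body presses on something with over 40 N, if the wrist force passes 120 N, or if a joint passes its speed limit or range.

## Working session

There is one attempt and no reset: what is moved stays moved. The work goes in short steps, each a Python script; the robot and the scene stay as the last script left them, time stands still between calls to the robot, and variables do not carry over. Pictures are saved under pics/ and viewed, at most 10 in all, crops included, and the job is handed in when it is done.

```bash
mkdir -p pics; ls
python3 - <<'E'
from rig import *
import cv2,numpy as np
for c in("top","scene"):
    im=read_camera(c);cv2.imwrite(f"pics/{c}0.png",im[:,:,::-1]);p=camera_params(c);print(c,p)
    for q in("fixture","gauge","bush","tin","oil_bottle","wrench","jar"):
        r=search_frame(q,c);print(q,[(np.round(a["box"]).astype(int).tolist(),round(a["confidence"],2)) for a in r[:2]])
print(tips_ahead,get_obs()["clock"])
E
```

```text
pics
top {'fovy': 47.202457293146466, 'cx': 257.81241985620704, 'cy': 187.58489172883492, 'cam_to_world': array([[-0.01711517,  0.98272237, -0.18429273,  0.44389956],
       [-0.99984665, -0.01613808,  0.00680059,  0.01493195],
       [ 0.00370896,  0.18438087,  0.98284787,  1.04686346],
       [ 0.        ,  0.        ,  0.        ,  1.        ]])}
fixture [([242, 153, 299, 240], 0.91)]
gauge [([368, 223, 403, 269], 0.96), ([240, 154, 301, 242], 0.34)]
bush [([270, 203, 281, 216], 0.61)]
tin [([107, 222, 170, 296], 0.96), ([372, 219, 404, 269], 0.59)]
oil_bottle [([153, 108, 180, 140], 0.67)]
wrench [([386, 113, 398, 175], 0.68)]
jar [([109, 142, 131, 164], 0.75), ([364, 219, 402, 271], 0.73)]
scene {'fovy': 47.87448543900363, 'cx': 246.07575379920692, 'cy': 189.76700352382326, 'cam_to_world': array([[ 0.4538833 , -0.55252995,  0.69907124,  1.32469787],
       [ 0.89088136,  0.26562878, -0.36847219, -0.37550255],
       [ 0.01789847,  0.79003291,  0.6128031 ,  0.67620306],
       [ 0.        ,  0.        ,  0.        ,  1.        ]])}
fixture [([201, 177, 284, 246], 0.91)]
gauge [([100, 187, 126, 233], 0.64)]
bush [([96, 188, 129, 232], 0.56), ([224, 180, 239, 198], 0.49)]
tin [([283, 126, 346, 170], 0.79)]
oil_bottle [([354, 178, 384, 227], 0.97), ([382, 173, 404, 203], 0.35)]
wrench [([110, 261, 145, 333], 0.7), ([383, 170, 403, 203], 0.42)]
jar [([378, 173, 404, 201], 0.62)]
0.008 0.8
```

Run:
```python
import cv2,numpy as np
t=cv2.imread("pics/top0.png");s=cv2.imread("pics/scene0.png")
f=lambda i,x,y,w,h,k:cv2.resize(i[y:y+h,x:x+w],None,fx=k,fy=k,interpolation=cv2.INTER_CUBIC)
cv2.imwrite("pics/a.png",f(t,80,90,340,220,2.35))
cv2.imwrite("pics/b.png",np.hstack([f(t,230,145,80,110,5),f(t,350,205,80,110,5)]))
```

```text
(no output)
```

View pics/a.png

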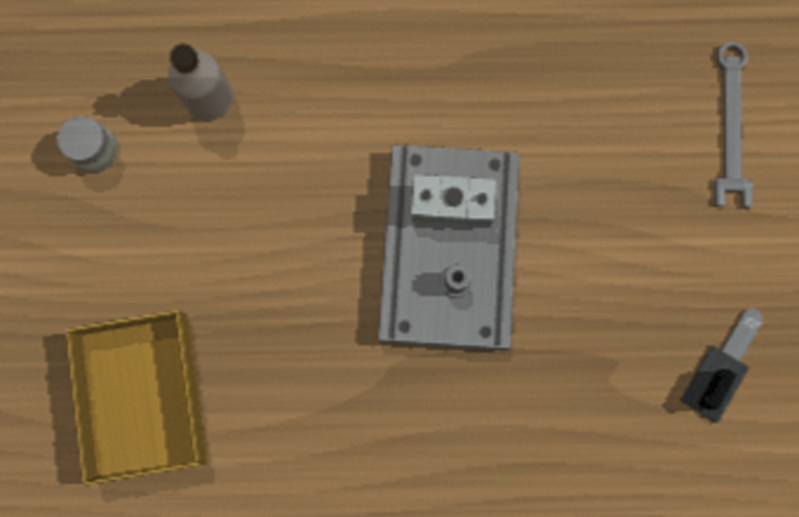

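View pics/b.png

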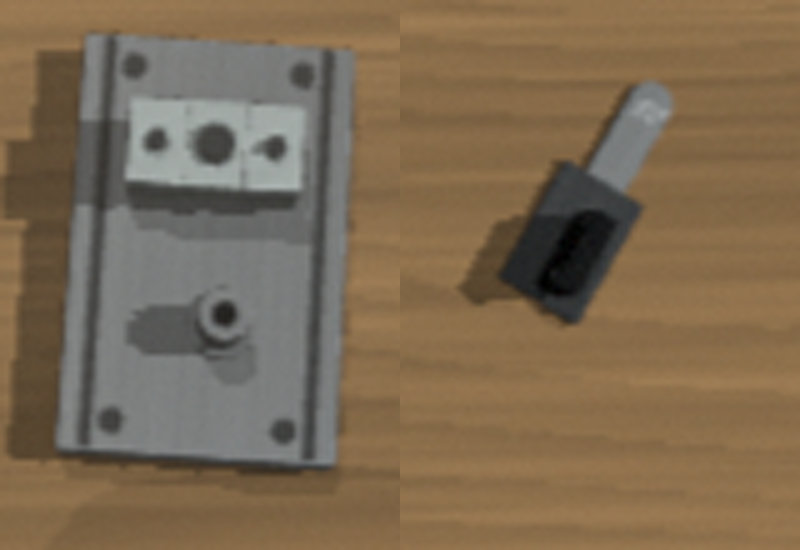

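View pics/scene0.png

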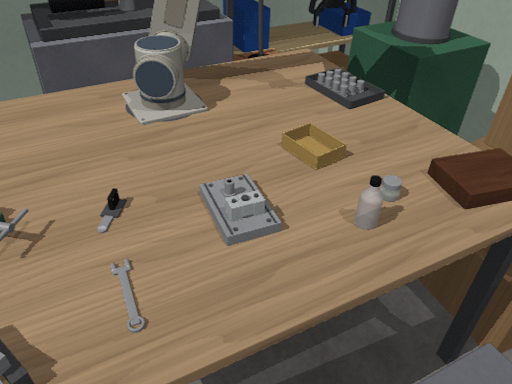

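The top view shows the fixture near the centre with the bush on its free part, the gauge at bottom right (blade up and to the right) and the tin at bottom left. In crop b the bed corners are about (86,33), (355,48), (335,465) and (57,450). I'll fit poses to these corner points and test for lens distortion.

```bash
cat > h.py <<'E'
import numpy as np
from rig import *
from scipy.optimize import least_squares
def proj(P,cam,k=0.0):
    c=camera_params(cam);T=np.linalg.inv(c["cam_to_world"]);P=np.atleast_2d(P)
    q=P@T[:3,:3].T+T[:3,3];f=192/np.tan(np.radians(c["fovy"]/2))
    u=q[:,0]/-q[:,2];v=-q[:,1]/-q[:,2];d=1+k*(u*u+v*v)
    return np.c_[c["cx"]+f*u*d,c["cy"]+f*v*d]
def place(p,L):
    c,s=np.cos(p[2]),np.sin(p[2]);L=np.atleast_2d(L)
    return np.c_[p[0]+c*L[:,0]-s*L[:,1],p[1]+s*L[:,0]+c*L[:,1],L[:,2]]
def crop(uv,o,k): return (np.array(uv,float)+.5)/k-.5+np.array(o)
DOWN=lambda yaw:[np.pi,0,yaw]
E
python3 - <<'E'
from h import *
mm=lambda a:np.array(a)/1000.
D={}
D["fix"]=(mm([[100,65,30],[100,-65,30],[-100,-65,30],[-100,65,30],[60,40,70],[60,-40,70],[20,-40,70],[20,40,70]]),
 crop([(86,33),(355,48),(335,463),(57,450),(132,97),(306,106),(300,192),(126,182)],(230,145),5),(.45,0,0))
D["gauge"]=(mm([[40,21,5],[40,-21,5],[-25,-21,5],[-25,21,5],[95,0,5]]),
 crop([(165,160),(240,207),(175,323),(100,275),(261,84)],(350,205),5),(.36,-.27,-.4))
D["tin"]=(mm([[75,55,45],[75,-55,45],[-75,-55,45],[-75,55,45]]),
 crop([(67,330),(182,312),(206,463),(85,483)],(80,90),2.35),(.33,.28,.1))
D["bush"]=(mm([[0,0,68]]),crop([(225,313)],(230,145),5),(.43,0,0))
D["bottle"]=(mm([[0,0,130]]),crop([(184,57)],(80,90),2.35),(.43,0,0))
D["jar"]=(mm([[0,0,50]]),crop([(82,139)],(80,90),2.35),(.43,0,0))
def res(x,k=None):
    k=x[-1] if k is None else k;r=[]
    for i,n in enumerate(D): r.append((proj(place(x[3*i:3*i+3],D[n][0]),"top",k)-D[n][1]).ravel())
    return np.concatenate(r+[np.array(x[11::3])*1e-3])
x0=np.r_[np.concatenate([D[n][2] for n in D]),0]
for k in(0,None):
    s=least_squares(res,x0,args=(k,),x_scale=.01)
    print("k",s.x[-1],"cost",s.cost)
    for i,n in enumerate(D):
        p=s.x[3*i:3*i+3];e=proj(place(p,D[n][0]),"top",s.x[-1])-D[n][1];print(n,p.round(4),"rms px",np.sqrt((e**2).mean()).round(2))
        if i<3: print(e.round(1).tolist())
E
```

```text
k 0.0 cost 4.561824539924118
fix [ 0.6196 -0.0234 -0.0769] rms px 0.29
[[-0.4, -0.3], [0.1, -0.1], [0.5, 0.8], [-0.2, -0.0], [-0.2, -0.2], [-0.0, 0.0], [0.4, -0.0], [-0.1, -0.1]]
gauge [ 0.4723 -0.2811 -0.5823] rms px 0.31
[[0.0, -0.4], [0.6, -0.2], [0.1, 0.3], [-0.6, 0.2], [-0.1, 0.0]]
tin [0.4747 0.2822 0.1619] rms px 0.92
[[0.7, -0.4], [-0.3, -1.4], [-1.3, 0.6], [0.9, 1.1]]
bush [ 0.582  -0.0288  0.    ] rms px 0.0
bottle [0.7834 0.2243 0.    ] rms px 0.0
jar [0.7287 0.3421 0.    ] rms px 0.0
k -0.018159120735031536 cost 4.499774987593638
fix [ 0.6196 -0.0235 -0.0769] rms px 0.29
[[-0.4, -0.3], [0.1, -0.1], [0.5, 0.7], [-0.2, -0.0], [-0.2, -0.2], [-0.0, 0.0], [0.4, -0.0], [-0.1, -0.1]]
gauge [ 0.4721 -0.2817 -0.5826] rms px 0.28
[[0.1, -0.3], [0.5, -0.2], [0.0, 0.3], [-0.5, 0.1], [-0.2, 0.1]]
tin [0.4743 0.2827 0.1615] rms px 0.93
[[0.8, -0.4], [-0.4, -1.2], [-1.4, 0.6], [1.1, 1.0]]
bush [ 0.582  -0.0288  0.    ] rms px 0.0
bottle [ 0.7837  0.2246 -0.    ] rms px 0.0
jar [0.7289 0.3428 0.    ] rms px 0.0
```

Run:
```python
from h import *
import cv2
yaw=-.077; b=[.582,-.0288]
command_gripper(.06,30)
reach([*b,.16],DOWN(yaw)); print(get_obs()["joint_positions"])
print(movel([*b,.048],vel=.08,stop_force=12))
command_gripper(.0,40); o=get_obs();print(o["opening"],o["grip_force"],o["eef_pos"],o["clock"])
if .018<o["opening"]<.03:
    movel([*b,.2],vel=.15); o=get_obs();print(o["opening"],o["grip_force"],o["force"])
im=read_camera("scene");cv2.imwrite("pics/s1.png",cv2.resize(im[90:260,90:360,::-1],None,fx=2.5,fy=2.5))
```

```text
[-1.92158561e-01  3.46386486e-01 -5.56999785e-02  1.16850335e+00
  1.40675498e-04  3.02485653e+00]
False
0.022366114101783033 39.08627092838287 [ 0.58212887 -0.02885616  0.04838917] 5.5583
0.02207251507369247 39.15756583213806 [ 0.29119263 -0.68501913 -1.52427066]
```

View pics/s1.png

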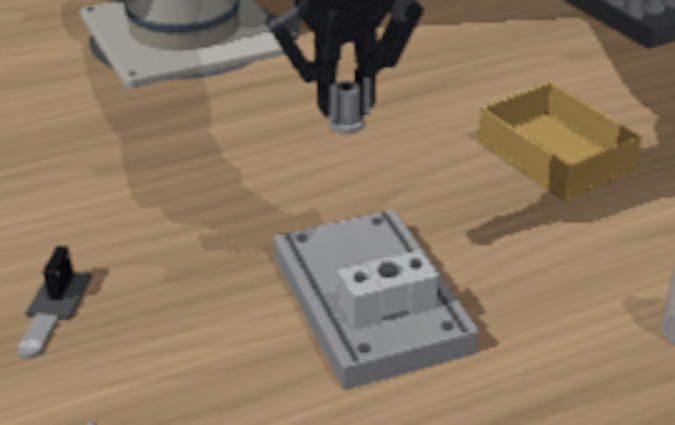

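The bush is held upright in the fingers, clear of the fixture, at about (345,105) in the crop. Next it goes into the tin.

Run:
```python
from h import *
import cv2
t=[.4747,.2822]; n=np.pi
for a in(.162,.162-n): print("tin",a,inverse_kinematics([*t,.15],DOWN(a)))
reach([*t,.15],DOWN(.162-n))
print(movel([*t,.026],vel=.1,stop_force=8),get_obs()["eef_pos"])
command_gripper(.045); wait(.2)
movel([*t,.2],vel=.2)
for a in(-.582,-.582-n,-.582+n): print("gauge",inverse_kinematics([.4723,-.2811,.016],DOWN(a)))
for a in(-.077,-.077-n,-.077+n): print("fix",inverse_kinematics([.6,-.02,.05],DOWN(a)))
reach([.47,-.15,.25],DOWN(-.582-n))
print(get_obs()["clock"])
im=read_camera("top")
for q in("bush","gauge","gauge_tip","tin"): print(q,[(a["box"],a["confidence"]) for a in cut_out(q,"top")[:2]])
im=im[200:310,95:195,::-1];cv2.imwrite("pics/t2.png",cv2.resize(im,None,fx=4,fy=4))
```

```text
tin 0.162 [ 0.3843856   0.30305209 -0.14766477  1.12007947  0.         -2.91920705]
tin -2.979592653589793 [ 0.3843856   0.30305209 -0.14766477  1.12007947  0.          0.2223856 ]
False [0.4750572  0.28233848 0.0265582 ]
gauge [-0.68955955  0.41845018 -0.35494752  0.79739862  0.          3.0340331 ]
gauge [-0.68955955  0.41845018 -0.35494752  0.79739862  0.         -0.10755955]
gauge [-0.68955955  0.41845018 -0.35494752  0.79739862  0.         -0.10755955]
fix [-0.17303104  0.45552394 -0.18378752  0.93148486  0.          3.04556161]
fix [-0.17303104  0.45552394 -0.18378752  0.93148486  0.         -0.09603104]
fix [-0.17303104  0.45552394 -0.18378752  0.93148486  0.         -0.09603104]
13.7167
bush [([137.6, 252.9, 147.5, 263.7], 0.74)]
gauge [([240.3, 152.7, 298.4, 239.0], 0.25)]
gauge_tip []
tin [([105.7, 223.3, 168.9, 296.4], 0.97)]
```

View pics/t2.png

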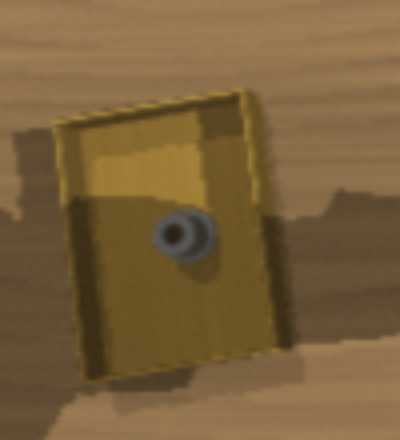

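The bush stands in the tin, at about (185,235) in the crop. Now I'll grasp the gauge and hold it above the bed, tip short of the mouth, to check alignment.

Run:
```python
from h import *
import cv2
n=np.pi; g=[.4723,-.2811]
F=(.6196,-.0234,-.0769)
reach([*g,.12],DOWN(-.582-n))
print(movel([*g,.016],vel=.1,stop_force=8))
command_gripper(0,60); o=get_obs(); print(o["opening"],o["grip_force"],o["eef_pos"])
z=o["eef_pos"][2]
if o["opening"]>.008:
    movel([*g,.13],vel=.15)
    p=place(F,[-.09,0,0])[0][:2]
    reach([*p,.13],DOWN(F[2]-n))
    print(movel([*p,z+.040],vel=.1,stop_force=10))
    o=get_obs(); print(z,o["eef_pos"],o["opening"],o["clock"],o["force"])
im=read_camera("top");cv2.imwrite("pics/t3.png",cv2.resize(im[140:260,220:320,::-1],None,fx=5,fy=5,interpolation=cv2.INTER_CUBIC))
im=read_camera("scene");cv2.imwrite("pics/s3.png",cv2.resize(im[110:260,160:320,::-1],None,fx=4,fy=4,interpolation=cv2.INTER_CUBIC))
```

```text
False
0.010734590926520526 59.2504745721817 [ 0.47253924 -0.2813585   0.01654971]
False
0.016549711266986587 [ 0.53021843 -0.01674637  0.05699457] 0.011092126161299535 19.1667 [ 0.17908317  0.37219258 -0.90619036]
```

View pics/t3.png

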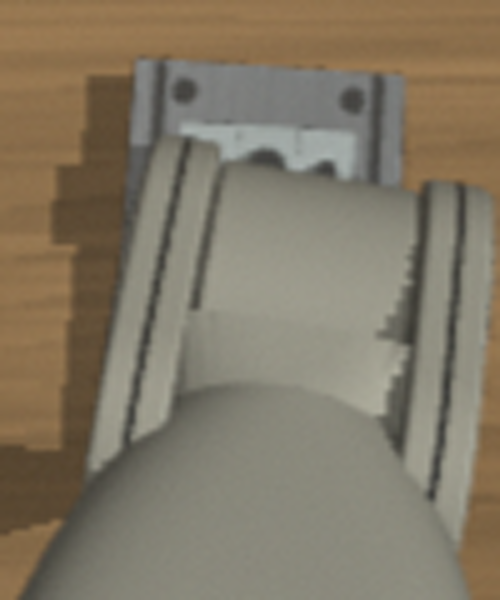

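View pics/s3.png

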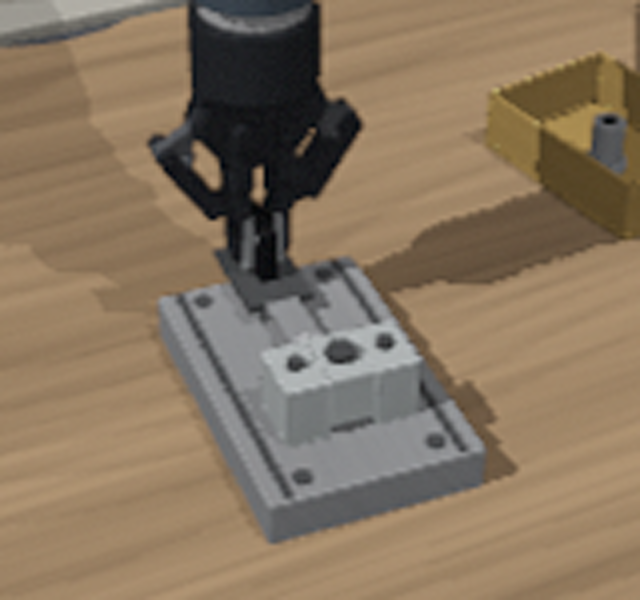

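The top view is blocked by the arm. The scene view shows the gauge held level behind the gap, so I'll overlay predicted outlines there to check that the gauge lines up with the fixture.

Run:
```python
from h import *
import cv2
mm=lambda a:np.array(a)/1000.
im=read_camera("scene")[:,:,::-1];o=get_obs();e=o["eef_pos"]
F=(.6196,-.0234,-.0769)
k=7;ox,oy=195,160
im=cv2.resize(im[oy:oy+85,ox:ox+100],None,fx=k,fy=k,interpolation=cv2.INTER_CUBIC)
def draw(p,L,c):
    q=(proj(place(p,mm(L)),"scene")-[ox,oy]+.5)*k-.5
    cv2.polylines(im,[q.round().astype(int)],True,c,1,cv2.LINE_AA)
draw(F,[[100,65,30],[100,-65,30],[-100,-65,30],[-100,65,30]],(0,0,255))
draw(F,[[60,40,70],[60,-40,70],[20,-40,70],[20,40,70]],(0,0,255))
h=e[2]*1000-16.5+5
draw((e[0],e[1],F[2]),[[40,21,h],[40,10,h],[85,10,h],[95,0,h],[85,-10,h],[40,-10,h],[40,-21,h],[-25,-21,h],[-25,21,h]],(0,255,0))
cv2.imwrite("pics/s4.png",im)
```

```text
(no output)
```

View pics/s4.png

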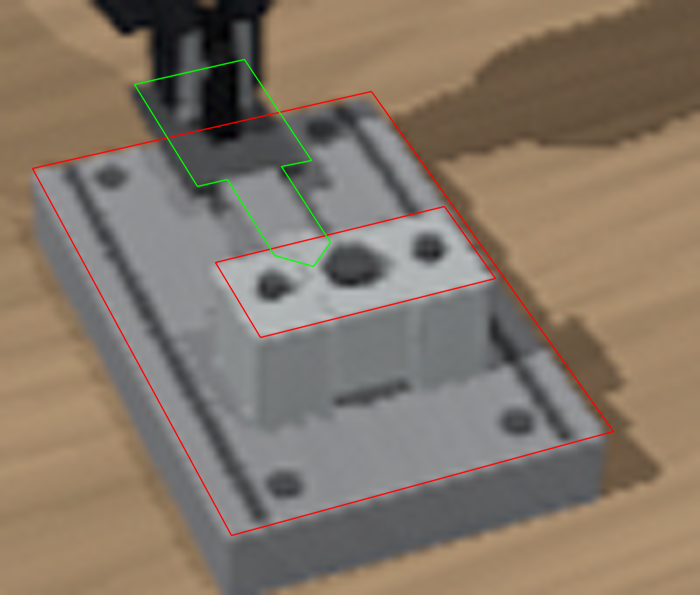

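The fixture and gauge overlays are off by nearly the same amount (about 1 px), so the gauge is laterally aligned to better than about 1 mm. Sliding in, with force stops.

Run:
```python
from h import *
F=(.6196,-.0234,-.0769);z=.0475
P=lambda x,zz:[*place(F,[x,0,0])[0][:2],zz]
def st(s):
    o=get_obs();d=o["eef_pos"]-np.r_[F[:2],0];c,n=np.cos(F[2]),np.sin(F[2])
    print(s,"fx %.4f fy %.4f z %.4f"%(c*d[0]+n*d[1],-n*d[0]+c*d[1],d[2]),o["force"].round(1),round(o["clock"],1),flush=True)
s=movel(P(-.09,z),vel=.03,stop_force=6);st(s)
s=movel(P(-.028,z),vel=.04,stop_force=8);st(s)
if not s:
    s=movel(P(-.012,z),vel=.015,stop_force=6);st(s)
```

```text
False fx -0.0901 fy 0.0000 z 0.0473 [ 0.6 -0.4 -1.9] 19.8
False fx -0.0282 fy 0.0000 z 0.0476 [ 0.1 -0.8 -1.2] 21.5
True fx -0.0200 fy 0.0001 z 0.0468 [-0.2 -0.6 -0.6] 22.1
```

Contact came exactly at shoulder depth. Now set it down, release and check.

Run:
```python
from h import *
import cv2
e=get_obs()["eef_pos"]
print(movel([e[0],e[1],e[2]-.002],vel=.01,stop_force=5),get_obs()["force"].round(1),get_obs()["eef_pos"])
command_gripper(.035); wait(.2)
e=get_obs()["eef_pos"]
movel([e[0],e[1],.2],vel=.15)
reach([.45,.05,.3],DOWN(-.077-np.pi)); wait(.2)
print(get_obs()["clock"])
a=read_camera("scene")[160:245,195:295,::-1]
reach([.3,.35,.3],DOWN(-.077-np.pi)); print(get_obs()["clock"])
b=read_camera("top")[145:255,230:310,::-1]
f=lambda i,k:cv2.resize(i,None,fx=k,fy=k,interpolation=cv2.INTER_CUBIC)
a=f(a,4);b=f(b,5);c=np.zeros((550,800,3),np.uint8);c[:340,:400]=a;c[:,400:]=b
cv2.imwrite("pics/end.png",c)
```

```text
True [-0.6  0.2  4.7] [ 0.59964669 -0.02181877  0.04654111]
25.0583
26.375
```

View pics/end.png

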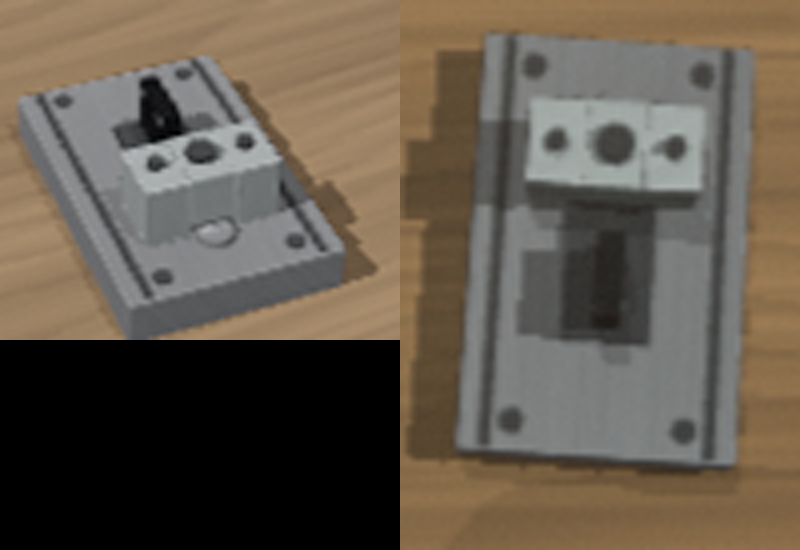

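The blade's end shows out of the back of the gap, and the plate sits square against the cheeks and flat on the bed.

```bash
python3 -c "
from rig import *
print(finish_job())"
```

```text
the job is handed in; nothing more can be done
None
```

I put the bush in the brass tin, slid the gauge blade fully home with its shoulders lightly against the cheeks, and handed the job in at about 26 s; the oil bottle, wrench and jar were not touched, and no verdict came back.

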